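Open the tin cage's gate past its detent and hold it for loading

TASK

Open the gate of the paint-tin cage and hold it wide for a colleague: first clear the tall can out of the gate's way and leave it standing on the steel drip tray, without the gate or hand knocking it over. Then beside the gate's free end, squeeze the two plates of the keeper catch (the rear one, set back from the gate) fully together, next those of the bolt catch (the front one), take the gate by its upright post and swing it past its detent until it stands about square to the cage front or wider. Finish while still holding it there, because the gate springs back if let go; leave the tins in the cage, the cup and the jar where they stand.

Things in the scene. Friction and masses are not known exactly. Their poses are not given: they have to be found in the camera images.
- cage: White steel tin cage, fixed. Origin on the bench under the middle of the closed gate; x into the cage, y to the hinge side, z up. In mm: hinge at y 70, gate in plane x = 0, inside x 0 to 154, y -85 to 75, walls to z 125, open top. Latch bench at the gate's free end: flat top at z 125, x -28 to 112, y -191 to -86. Detent bracket: x -3 to 64, y 82 to 142, below z 125.
- keeper_squeeze (a point): Squeeze point of the keeper (rear catch), at cage (77, -120, 165) mm, fixed. Two upright steel plates, 8 thick, 24 wide, tops at z 185, squeezed together along cage x: the rest on the +x side is fixed, outer face 15 from this point; the plate on the -x side slides, outer face 29 away when out, 15 when fully in. Open to 62 or more, centre here, close. Low bars lie under z 142.
- keeper (a joint): Travel of the keeper's sliding plate, m: 0 out (as at the start), 0.014 squeezed fully in, at a stop. Takes about 4 N and stays where it is left. While out, its bar blocks the bolt catch.
- bolt_squeeze (a point): Squeeze point of the bolt (front catch), at cage (-14, -159, 165) mm, fixed. Same upright plates, 8 thick, 24 wide, tops at z 185, squeezed together along cage y: the rest on the -y side is fixed, outer face 15 from this point; the plate on the +y side slides, outer face 29 away when out, 15 when fully in.
- bolt (a joint): Travel of the bolt's sliding plate, m: 0 out (as at the start; its bar holds the gate shut), 0.014 squeezed fully in, at a stop (gate free). Takes about 4 N, stays where it is left. Cannot move more than about 2 mm until the keeper is in.
- gate_hinge (a point): Point on the gate's upright hinge axis, at the gate's top, 125 mm above the bench.
- gate_post (a point): Grip point on the gate's upright round steel post, 20 mm in diameter, standing on the gate's top rail from 125 to 195 mm above the bench. The point is on its axis, 180 mm up, 120 mm from the hinge axis, and moves with the gate. A low striker block (up to 145 mm high) lies 16 to 28 mm from the axis towards the gate's free end.
- gate (a joint): Gate angle, rad: 0 closed (as at the start), grows as the gate swings outwards, clockwise from above, from cage -y towards cage -x; stop at 1.8. A spring pulls it shut (at the post 1.3 N when closed, 3.3 N at 1.57). A detent resists from about 0.5 rad, some 7 N in all; past about 1.0 rad it is free. Let go, it falls back to about 0.8 rad, against the detent.
- gate_leaf: The swinging gate with all it carries: white frame with steel bars, 150 mm long from the hinge axis, 10 mm thick, from 18 to 125 mm above the bench, with the post on top. Origin at the hinge axis on the bench top; its -y axis points along the gate to the free end.
- can: Upright round solvent can, aluminium with paper label, 60 mm in diameter, straight sides up to 150 mm, 165 mm tall with a small black cap, 0.3 to 0.55 kg. Origin at the centre of its underside. It starts in front of the closed gate, in the gate's swing.
- tray: Low square steel drip tray, 160 x 160 mm, fixed on the bench; rim 14 mm high, walls 4 mm, inner floor about 4 mm above the bench. Origin at the centre of its underside, axes along its sides.
- tin_a: Paint tin in the cage, 68 mm in diameter, 85 mm tall; bystander. Origin at the centre of its underside.
- tin_b: Paint tin in the cage, 60 mm in diameter, 80 mm tall; bystander. Origin at the centre of its underside.
- cup: White open mixing cup, 80 mm across, 100 mm tall; bystander on the bench. Origin at the centre of its underside.
- jar: White jar with black cap, 66 mm in diameter, 120 mm tall; bystander on the bench. Origin at the centre of its underside.

How it is judged:
By the outcome, as a careful person would: the job done as asked, in the order asked, and still so for the second after the job is handed in, while the arm keeps its last pose, push and grip.
It also fails if it takes over 72 s, if anything falls off the work surface, if the arm or the gripper's body presses on something with over 40 N, if the wrist force passes 120 N, or if a joint passes its speed limit or range.

ROBOT

A 7-joint arm with a two-finger parallel gripper is mounted at the origin on the work surface. World frame = base frame: x ahead of the robot, y to its left, z up, the work surface at z = 0. Lengths are in mm, angles in rad, forces in N, time in s.
With the tool pointing down it reaches from about 400 to 875 mm from the base axis. Payload 19.3 kg.
Tool frame: the origin (TCP) lies at the very end of the fingers, on their centre line; the grasp point (between the pads) lies 19 mm behind it; z points along the fingers, y is the line along which they close (so a half turn about z gives the same grasp; the last joint's range is limited). The gripper opens to 85 mm and grips with 20 to 120 N. Pads are 22 mm wide; open, the fingers measure 114 mm over their backs; the gripper's body (76 mm by 85 mm) begins 54 mm behind the grasp point. The pads swing forward as they close: fully open they stand 13 mm farther back than shut.
Start: joints at [1.156, 0.521, -0.036, 1.599, 0.021, 1.021, -0.113], TCP at [211.227, -588.216, 231.291] pointing down, gripper open.
Joint ranges: [-2.91, 2.91], [-0.3, 2.13], [-1.5, 1.42], [0.17, 2.43], [-1.26, 4.41], [0.16, 1.93], [-2.52, 2.52]. Speed limits (rad/s): [1.89, 1.89, 2.39, 2.39, 3.01, 3.01, 3.01].

INTERFACE

Orientations are given as a unit quaternion [x, y, z, w].
In Python, from rig import robot, viewer gives the robot as it stands (robot), with the cameras (viewer).
- The arm moves only by the shell command python3 steer.py 'ROWS' [FORCE]. ROWS is rows parted by semicolons, their numbers by spaces, 1 to 5 of them, each of 7 numbers: a rotation vector rx, ry, rz in rad, then dx, dy, dz in mm, then the finger opening in mm; each row is the pose to reach, as a shift and turn from the pose commanded when the command began, along the tool's axes at that moment; what a row does not reach only later rows make up. A row lasts 1/12 s, in which the tool goes at most 41.7 mm and 0.125 rad, less where a joint would pass 70% of its speed; a pose out of reach is approached as far as the arm can. The fingers move at their own pace and stop on an object; FORCE is the grip in N (left out, the last holds). Time passes only in rows, so rows that do not move let the fingers close. It prints the time, the measured TCP pose, the force, the opening and the grip force at its end.
- robot.sense(): the state, without advancing time (a new reading comes with each control period).
- viewer.get_image(name): name is "scene" or "top" or "wrist"; returns the picture (400x640x3 uint8, blue, green, red); there is no depth.
- viewer.camera_params(name): a dict with "intrinsics" (3x3 intrinsics, pixels), "extrinsics" (4x4, takes a point from camera to world coordinates); the wrist camera has in their place "hand_eye" (4x4, takes a point from camera to tool coordinates, whose origin is the TCP and whose axes are the flange's). Camera axes: x right, y up, looking along -z (the intrinsics and any distortion apply to the point x, -y, -z); pixel columns grow to the right and rows downward; lengths in mm; the calibration is good to about 2 mm. A picture is of the moment at which its call begins: read the wrist's pose just before it. camera_params takes no time and is no camera call.
- robot.hand_in(): hands the job in; it is judged then, once.
The state is a dict: "clock": time; "qpos": joint angles; "dq": joint speeds; "joint_torque": joint torques, N m; "ee_pos": TCP position; "tool_rot": TCP orientation; "contact_force": force on the tool from outside, world axes, zero at the start; "moment": the same for the moment, N m; "width": finger opening in mm; "finger_force": force on a finger pad.
Only numpy, scipy, OpenCV 4.12 (cv2) and the standard library are available. Lean on these libraries where they do the work, as an engineer would, in place of code of your own. Each camera call takes 0.05 s, during which the arm holds its last target. There are 200 camera calls.

## Working session

There is one attempt and no reset: what is moved stays moved. The work goes in short steps, Python scripts to look and compute and a shell command to move; the robot and the scene stay as the last step left them, time stands still between calls to the robot, and variables do not carry over. Pictures are saved under pics/ and viewed, at most 10 in all, crops included, and the job is handed in when it is done.

```bash
ls; mkdir -p pics
python3 - <<'E'
from rig import robot, viewer
import cv2,numpy as np
np.set_printoptions(precision=4,suppress=True)
s=robot.sense();print(s)
for n in("scene","top","wrist"):
    cv2.imwrite(f"pics/{n}0.png",viewer.get_image(n));print(viewer.camera_params(n))
E
```

```text
pics
rig.py
steer.py
{'clock': 0.0, 'qpos': array([ 1.1558,  0.522 , -0.0364,  1.6   ,  0.0212,  1.0211, -0.1128]), 'dq': array([-0.    ,  0.0004,  0.0005, -0.    ,  0.0002,  0.0001, -0.0008]), 'joint_torque': array([ -0.0009, -92.71  ,   1.9799, -36.9931,   0.018 ,   0.0081,
         0.    ]), 'ee_pos': array([ 211.1446, -587.8873,  230.722 ]), 'tool_rot': array([ 0.9852,  0.1715, -0.0001, -0.0006]), 'contact_force': array([-1.6043,  0.1991, -0.3587]), 'moment': array([ 0.0432, -0.0021,  0.0276]), 'finger_force': 0.0, 'width': 85.46755963735076}
{'intrinsics': array([[378.5443,   0.    , 320.4444],
       [  0.    , 378.5443, 202.7148],
       [  0.    ,   0.    ,   1.    ]]), 'extrinsics': array([[  -0.205 ,   -0.7388,    0.642 , 1273.769 ],
       [   0.9787,   -0.1602,    0.1283,  190.2435],
       [   0.0081,    0.6546,    0.7559,  977.3655],
       [   0.    ,    0.    ,    0.    ,    1.    ]])}
{'intrinsics': array([[409.105,   0.   , 324.733],
       [  0.   , 409.105, 194.286],
       [  0.   ,   0.   ,   1.   ]]), 'extrinsics': array([[  -0.0238,    0.9801,   -0.1971,  318.44  ],
       [  -0.9996,   -0.0258,   -0.0078,   23.6935],
       [  -0.0127,    0.1968,    0.9804, 1303.5856],
       [   0.    ,    0.    ,    0.    ,    1.    ]])}
{'intrinsics': array([[350.1031,   0.    , 317.1578],
       [  0.    , 350.1031, 194.3377],
       [  0.    ,   0.    ,   1.    ]]), 'hand_eye': array([[  -0.    ,    0.9494,    0.3141,   80.9306],
       [   1.    ,   -0.    ,    0.0001,   -0.481 ],
       [   0.0001,    0.3141,   -0.9494, -143.2622],
       [   0.    ,    0.    ,    0.    ,    1.    ]])}
```

View pics/top0.png

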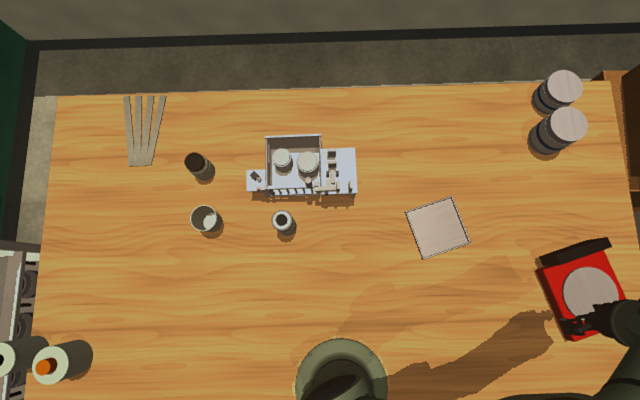

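View pics/scene0.png

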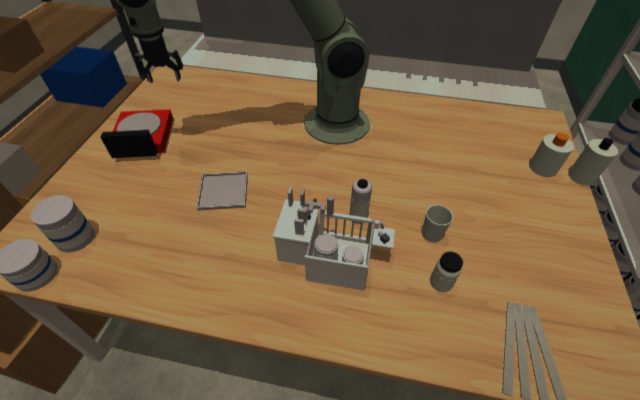

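The top view shows the cage at about (310,165), the can at (283,222) in front of the gate, and the tray at (437,228). The cup (206,218) and jar (198,165) are to the left. I'll zoom in for corners.

```bash
cat > h.py <<'E'
from rig import robot, viewer
import cv2,numpy as np
np.set_printoptions(precision=2,suppress=True)
P={n:viewer.camera_params(n) for n in("scene","top","wrist")}
def ext(n,pose=None):
    if n!="wrist":return P[n]["extrinsics"]
    from scipy.spatial.transform import Rotation as R
    T=np.eye(4);T[:3,:3]=R.from_quat(pose[1]).as_matrix();T[:3,3]=pose[0];return T@P[n]["hand_eye"]
def ray(n,uv,z,pose=None):
    E=ext(n,pose);d=np.linalg.inv(P[n]["intrinsics"])@[uv[0],uv[1],1];d=E[:3,:3]@(d*[1,-1,-1]);o=E[:3,3]
    return (o+d*(z-o[2])/d[2])[:2]
def proj(n,X,pose=None):
    c=(np.linalg.inv(ext(n,pose))@np.r_[X,1])[:3]*[1,-1,-1];q=P[n]["intrinsics"]@c;return q[:2]/q[2]
E
python3 - <<'E'
from h import *
t=cv2.imread("pics/top0.png");s=cv2.imread("pics/scene0.png")
a=cv2.resize(t[125:240,235:365],None,fx=5,fy=5,interpolation=cv2.INTER_CUBIC)
cv2.imwrite("pics/tc.png",a)
a=cv2.resize(s[170:295,265:405],None,fx=4.8,fy=4.8,interpolation=cv2.INTER_CUBIC)
cv2.imwrite("pics/sc.png",a)
# tray
hsv=cv2.cvtColor(t,cv2.COLOR_BGR2HSV)
m=np.zeros(t.shape[:2],np.uint8);m[185:270,395:480]=(hsv[185:270,395:480,1]<70)*255
c=max(cv2.findContours(m,0,2)[0],key=cv2.contourArea);r=cv2.minAreaRect(c);b=cv2.boxPoints(r)
w=np.array([ray("top",p,10) for p in b]);print(b,w,w.mean(0),np.linalg.norm(np.diff(w,axis=0),axis=1))
E
```

```text
[[405.02 211.36]
 [452.28 193.86]
 [470.23 242.32]
 [422.97 259.83]] [[ 516.16 -220.79]
 [ 569.07 -375.75]
 [ 412.8  -418.66]
 [ 362.2  -267.05]] [ 465.06 -320.56] [163.75 162.06 159.83]
```

View pics/tc.png

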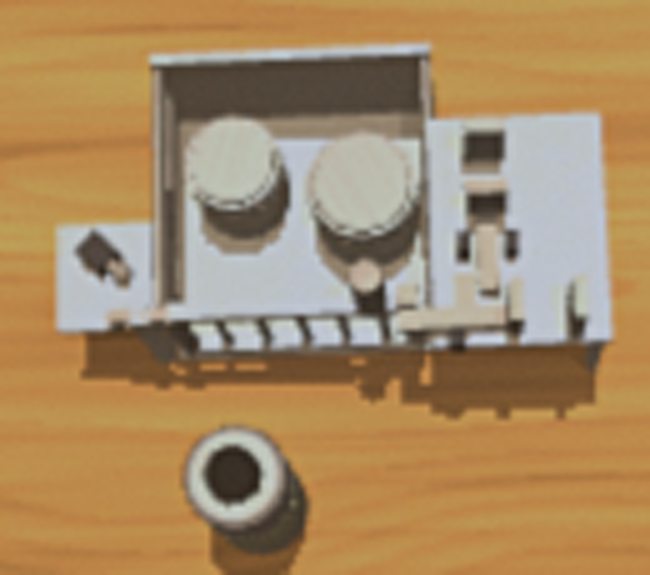

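View pics/sc.png

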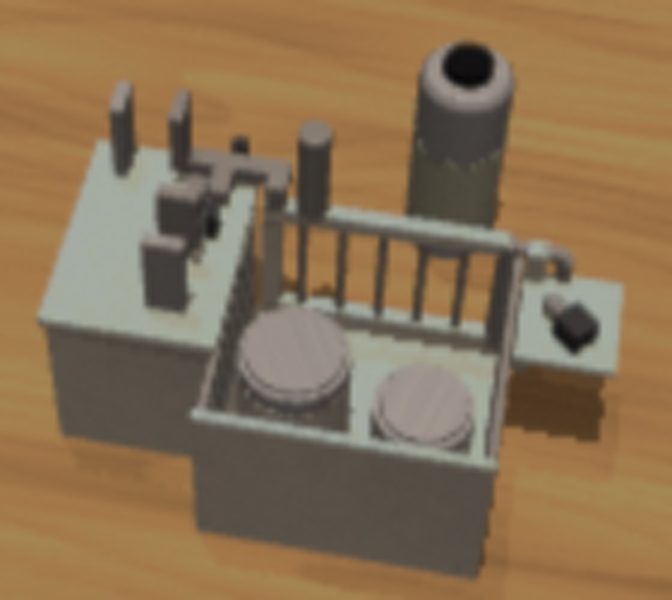

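The crops show the latch bench corners (top crop (602,113), (611,341)), the detent bracket left edge (57,226)-(57,331), the post top at (366,275) and the can cap at (233,474). Next I fit the cage pose.

Run:
```python
from h import *
from scipy.optimize import least_squares
tp=lambda u,v:((u+.5)/5-.5+235,(v+.5)/5-.5+125)
sp=lambda u,v:((u+.5)/4.8-.5+265,(v+.5)/4.8-.5+170)
obs=[("top",tp(602,113),(112,-191,125)),("top",tp(611,341),(-28,-191,125)),("top",tp(57,331),(-3,142,125)),("top",tp(57,226),(64,142,125)),
("top",tp(366,275),(0,-50,195)),("scene",sp(98,142),(-28,-191,125)),("scene",sp(42,320),(112,-191,125)),("scene",sp(315,132),(0,-50,195)),("scene",sp(624,284),(-3,142,125)),("scene",sp(617,370),(64,142,125))]
def T(p,q):
    c,s=np.cos(p[2]),np.sin(p[2]);return np.array([p[0]+c*q[0]-s*q[1],p[1]+s*q[0]+c*q[1],q[2]])
f=lambda p:np.concatenate([proj(n,T(p,q))-uv for n,uv,q in obs])
for cams in(("top",),("scene",),("top","scene")):
    r=least_squares(lambda p:np.concatenate([proj(n,T(p,q))-uv for n,uv,q in obs if n in cams]),[550,80,0],x_scale=[100,100,1],loss="soft_l1");print(cams,r.x)
print(f(r.x).reshape(-1,2))
p=r.x
for n,q in dict(keeper=(77,-120,165),bolt=(-14,-159,165),post=(0,-50,180),hinge=(0,70,125)).items():print(n,T(p,q))
print("can",ray("top",tp(233,474),165),ray("scene",sp(468,64),165))
```

```text
('top',) [579.42 126.13   0.03]
('scene',) [593.31 130.7   -0.04]
('top', 'scene') [583.07 128.29   0.01]
[[-0.02 -0.1 ]
 [ 0.62 -0.1 ]
 [-1.71 -2.03]
 [-1.66 -2.95]
 [ 0.14  0.17]
 [-0.52 -0.38]
 [-1.69 -0.28]
 [-0.54 -0.01]
 [ 0.82 -6.11]
 [ 0.7  -5.09]]
keeper [661.62   9.3  165.  ]
bolt [571.14 -30.88 165.  ]
post [583.72  78.29 180.  ]
hinge [582.16 198.28 125.  ]
can [478.6  156.67] [481.31 157.64]
```

Run:
```python
from h import *
from scipy.optimize import least_squares
tp=lambda u,v:((u+.5)/5-.5+235,(v+.5)/5-.5+125)
sp=lambda u,v:((u+.5)/4.8-.5+265,(v+.5)/4.8-.5+170)
B=None
obs=[("top",tp(602,113),(112,-191,125)),("top",tp(611,341),(-28,-191,125)),("top",tp(57,331),(-3,142,B)),("top",tp(57,226),(64,142,B)),
("top",tp(366,275),(0,-50,195)),("scene",sp(98,142),(-28,-191,125)),("scene",sp(42,320),(112,-191,125)),("scene",sp(315,132),(0,-50,195)),("scene",sp(624,284),(-3,142,B)),("scene",sp(617,370),(64,142,B))]
def T(p,q):
    c,s=np.cos(p[2]),np.sin(p[2]);return np.array([p[0]+c*q[0]-s*q[1],p[1]+s*q[0]+c*q[1],p[3] if q[2] is None else q[2]])
f=lambda p:np.concatenate([proj(n,T(p,q))-uv for n,uv,q in obs])
r=least_squares(f,[550,80,0,100],x_scale=[100,100,1,100]);p=r.x;print(p,f(p).reshape(-1,2))
for n,q in dict(keeper=(77,-120,165),bolt=(-14,-159,165),post=(0,-50,180),hinge=(0,70,125)).items():print(n,T(p,q))
s=robot.sense()
from scipy.spatial.transform import Rotation as R
print(R.from_quat(s["tool_rot"]).as_matrix())
```

```text
[582.51 129.79   0.02  96.95] [[-0.66 -0.12]
 [ 0.14 -0.13]
 [-0.29  0.28]
 [-0.34 -0.19]
 [-0.4   0.32]
 [-0.08 -0.27]
 [-1.03 -0.12]
 [ 0.02 -0.02]
 [-0.16 -0.39]
 [-0.21  0.49]]
keeper [661.49  11.08 165.  ]
bolt [571.15 -29.42 165.  ]
post [583.34  79.79 180.  ]
hinge [581.34 199.78 125.  ]
[[ 0.94  0.34 -0.  ]
 [ 0.34 -0.94  0.  ]
 [-0.   -0.   -1.  ]]
```

```bash
cat > plan.py <<'E'
# usage: plan.py "x y z psi_deg; ..."  prints rz, dx dy dz in tool axes for each leg from the measured pose
import sys
from h import *
from scipy.spatial.transform import Rotation as R
s=robot.sense();p=s["ee_pos"];M=R.from_quat(s["tool_rot"]).as_matrix()
print("t %.2f"%s["clock"],p,"psi %.1f"%np.degrees(np.arctan2(M[1,1],M[0,1])),"q",s["qpos"],"F",s["contact_force"],"w %.1f f %.1f"%(s["width"],s["finger_force"]))
for leg in sys.argv[1].split(";") if len(sys.argv)>1 else []:
    x,y,z,a=map(float,leg.split());a=np.radians(a)
    Y=np.array([np.cos(a),np.sin(a),0]);Z=np.array([0,0,-1.]);N=np.c_[np.cross(Y,Z),Y,Z]
    print(leg,"| rot",R.from_matrix(M.T@N).as_rotvec().round(3),"d",(M.T@(np.array([x,y,z])-p)).round(1),"len %.0f"%np.linalg.norm([x-p[0],y-p[1],z-p[2]]))
    p,M=np.array([x,y,z]),N
E
python3 plan.py "300 -460 235 -52; 400 -320 235 -34;460 -160 235 -16; 490 0 235 2;480 157 235 19;480 157 108 19"
python3 - <<'E'
from h import *
# cup & jar bases from top view
print(ray("top",(206,218),100),ray("top",(195,161),120))
E
```

```text
t 0.15 [ 211.17 -588.01  230.87] psi -70.2 q [ 1.16  0.52 -0.04  1.6   0.02  1.02 -0.11] F [0.25 0.19 0.75] w 85.5 f 0.0
300 -460 235 -52 | rot [-0.   -0.   -0.32] d [126.9 -90.5  -4.1] len 156
 400 -320 235 -34 | rot [ 0.    0.   -0.31] d [165.  -48.8   0. ] len 172
460 -160 235 -16 | rot [ 0.    0.   -0.31] d [166.2 -39.7   0. ] len 171
 490 0 235 2 | rot [ 0.    0.   -0.31] d [162.1 -15.3   0. ] len 163
480 157 235 19 | rot [ 0.   0.  -0.3] d [157.3  -4.5   0. ] len 157
480 157 108 19 | rot [0. 0. 0.] d [  0.   0. 127.] len 127
[497.67 388.41] [668.88 421.42]
```

```bash
S="python3 steer.py"
python3 steer.py '0 0 -0.08 32 -23 -1 85;0 0 -0.16 64 -46 -2 85;0 0 -0.24 96 -69 -3 85;0 0 -0.32 127 -90.5 -4 85;0 0 -0.32 127 -90.5 -4 85'
python3 steer.py '0 0 -0.08 41 -12 0 85;0 0 -0.16 82 -24 0 85;0 0 -0.24 123 -36 0 85;0 0 -0.31 165 -49 0 85;0 0 -0.31 165 -49 0 85'
python3 steer.py '0 0 -0.08 41 -10 0 85;0 0 -0.16 82 -20 0 85;0 0 -0.24 123 -30 0 85;0 0 -0.31 166 -40 0 85;0 0 -0.31 166 -40 0 85'
python3 steer.py '0 0 -0.08 41 -4 0 85;0 0 -0.16 82 -8 0 85;0 0 -0.24 123 -12 0 85;0 0 -0.31 162 -15 0 85;0 0 -0.31 162 -15 0 85'
python3 plan.py "480 157 235 19;480 157 108 19"
```

```text
clock: 0.57
ee_pos: [304.9, -454.5, 235.6]
tool_rot: [0.943, 0.332, 0.001, -0.001]
contact_force: [1.0, -0.1, 0.3]
width: 84.9
finger_force: 0.0
clock: 0.98
ee_pos: [403.8, -313.8, 235.5]
tool_rot: [0.881, 0.474, 0.001, -0.0]
contact_force: [0.2, -0.2, 0.7]
width: 85.2
finger_force: 0.0
clock: 1.4
ee_pos: [462.1, -153.2, 235.6]
tool_rot: [0.797, 0.604, 0.001, -0.0]
contact_force: [0.3, 1.0, -0.0]
width: 85.0
finger_force: 0.0
clock: 1.82
ee_pos: [492.1, 7.0, 235.6]
tool_rot: [0.694, 0.72, 0.002, -0.001]
contact_force: [-0.4, 1.0, -0.3]
width: 85.0
finger_force: 0.0
t 1.82 [492.14   7.04 235.64] psi 2.1 q [ 0.3   0.35 -0.55  1.92  0.22  0.94 -0.31] F [-0.43  1.01 -0.35] w 85.0 f 0.0
480 157 235 19 | rot [ 0.   -0.   -0.29] d [150.3  -6.7   1.1] len 150
480 157 108 19 | rot [0. 0. 0.] d [  0.   0. 127.] len 127
```

```bash
python3 steer.py '0 0 -0.08 41 -2 0 85;0 0 -0.16 82 -4 0 85;0 0 -0.24 123 -6 0 85;0 0 -0.29 150 -6.7 0 85;0 0 -0.29 150 -6.7 0 85' >/dev/null
python3 - <<'E'
from h import *
s=robot.sense();pose=(s["ee_pos"],s["tool_rot"]);np.save("pose1.npy",np.r_[pose[0],pose[1]])
im=viewer.get_image("wrist");cv2.imwrite("pics/w1.png",im)
print(proj("wrist",(480,157,165),pose),proj("wrist",(583.3,79.8,195),pose))
E
python3 plan.py "480 157 108 19"
```

```text
[317.59 207.42] [428.1  372.86]
t 2.28 [480.41 152.2  235.23] psi 18.3 q [ 0.08  0.38 -0.65  1.88  0.28  0.96 -0.37] F [ 0.83 -2.34  0.58] w 85.3 f 0.0
480 157 108 19 | rot [ 0.   -0.   -0.01] d [  4.5   1.1 127.2] len 127
```

View pics/w1.png

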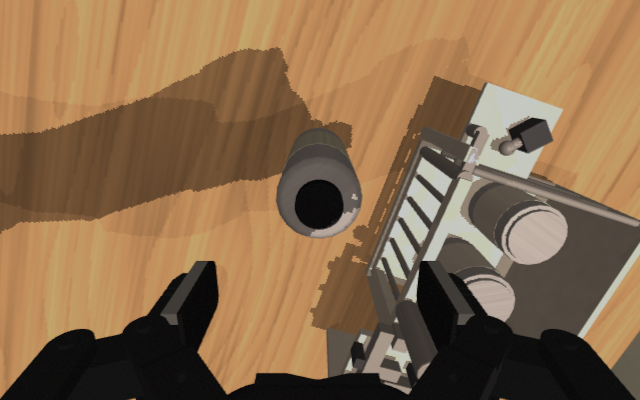

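The wrist view shows the can's cap centred at (319,205), within 2 px of the prediction (317.6,207.4), so the fingers will straddle it. I'll descend and grip.

```bash
python3 steer.py '0 0 0 3 1 10 85;0 0 0 4 1 50 85;0 0 0 4 1 90 85;0 0 0 4 1 127 85;0 0 0 4 1 127 85' 
python3 steer.py '0 0 0 0 0 0 55;0 0 0 0 0 0 55;0 0 0 0 0 0 55;0 0 0 0 0 0 55;0 0 0 0 0 0 55' 40
python3 plan.py "480 157 150 19;478 0 150 2;474 -150 150 -10;466 -320 150 -20;466 -320 114 -20"
```

```text
clock: 2.7
ee_pos: [477.5, 151.2, 102.3]
tool_rot: [0.589, 0.808, -0.004, -0.003]
contact_force: [-2.0, -1.1, -0.9]
width: 84.7
finger_force: 0.0
clock: 3.12
ee_pos: [481.9, 153.8, 110.3]
tool_rot: [0.588, 0.809, 0.001, 0.001]
contact_force: [0.2, -0.9, 12.5]
width: 58.8
finger_force: 45.1
t 3.12 [481.88 153.76 110.34] psi 17.9 q [-0.01  0.56 -0.55  2.    0.45  0.7  -0.53] F [ 0.23 -0.9  12.47] w 58.8 f 45.1
480 157 150 19 | rot [ 0.    0.   -0.02] d [  3.6  -0.7 -39.7] len 40
478 0 150 2 | rot [0.  0.  0.3] d [-147.8  -53.     0. ] len 157
474 -150 150 -10 | rot [0.   0.   0.21] d [-149.8   -9.2    0. ] len 150
466 -320 150 -20 | rot [0.   0.   0.17] d [-168.8   21.6    0. ] len 170
466 -320 114 -20 | rot [0. 0. 0.] d [ 0.  0. 36.] len 36
```

```bash
python3 steer.py '0 0 0 0 0 -10 55;0 0 0 0 0 -25 55;0 0 0 0 0 -40 55;0 0 0 0 0 -40 55' 
python3 steer.py '0 0 0.05 -20 -7 0 55;0 0 0.1 -50 -17 0 55;0 0 0.16 -80 -28 0 55;0 0 0.22 -115 -40 0 55;0 0 0.28 -148 -53 0 55'
python3 steer.py '0 0 0.05 -35 -2 0 55;0 0 0.1 -70 -4 0 55;0 0 0.15 -105 -6 0 55;0 0 0.21 -140 -8 0 55;0 0 0.21 -150 -9 0 55'
python3 plan.py "466 -320 150 -20;466 -320 114 -20"
```

```text
clock: 3.45
ee_pos: [481.9, 154.1, 151.7]
tool_rot: [0.588, 0.809, 0.002, 0.001]
contact_force: [0.5, 0.4, -2.9]
width: 58.5
finger_force: 44.9
clock: 3.87
ee_pos: [475.8, -5.2, 148.7]
tool_rot: [0.696, 0.718, 0.0, 0.0]
contact_force: [1.2, -0.1, -3.8]
width: 58.7
finger_force: 44.8
clock: 4.28
ee_pos: [471.2, -159.2, 148.5]
tool_rot: [0.77, 0.639, -0.001, 0.001]
contact_force: [-0.9, -0.8, -3.8]
width: 58.7
finger_force: 44.8
t 4.28 [ 471.16 -159.24  148.49] psi -10.6 q [ 0.54  0.46 -0.43  1.99  0.28  0.74 -0.25] F [-0.87 -0.79 -3.76] w 58.7 f 44.8
466 -320 150 -20 | rot [0.   0.   0.16] d [-159.    24.6   -1.2] len 161
466 -320 114 -20 | rot [0. 0. 0.] d [ 0.  0. 36.] len 36
```

```bash
python3 steer.py '0 0 0.04 -38 6 0 55;0 0 0.08 -76 12 0 55;0 0 0.12 -114 18 0 55;0 0 0.16 -148 23 0 55;0 0 0.16 -159 25 0 55' 
python3 steer.py '0 0 0 0 0 0 55;0 0 0 0 0 0 55;0 0 0 0 0 15 55;0 0 0 0 0 26 55;0 0 0 0 0 26 55'
python3 plan.py "466 -320 113.5 -20"
```

```text
clock: 4.7
ee_pos: [467.3, -320.2, 148.4]
tool_rot: [0.818, 0.576, -0.001, 0.001]
contact_force: [-1.4, 1.0, -3.3]
width: 59.0
finger_force: 44.8
clock: 5.12
ee_pos: [468.1, -312.9, 120.4]
tool_rot: [0.815, 0.58, -0.0, -0.001]
contact_force: [-0.2, 0.2, -4.9]
width: 58.5
finger_force: 44.8
t 5.12 [ 468.07 -312.94  120.41] psi -19.1 q [ 0.74  0.59 -0.35  1.84  0.28  0.76 -0.1 ] F [-0.18  0.24 -4.95] w 58.5 f 44.8
466 -320 113.5 -20 | rot [-0.   -0.    0.01] d [-7.4  0.4  6.9] len 10
```

```bash
python3 steer.py '0 0 0 0 0 2 55;0 0 0 0 0 4 55;0 0 0 0 0 6 55;0 0 0 0 0 6 55;0 0 0 0 0 6 55' 
python3 steer.py '0 0 0 0 0 1 55;0 0 0 0 0 1 55'
```

```text
clock: 5.53
ee_pos: [468.9, -314.6, 116.5]
tool_rot: [0.815, 0.579, 0.0, 0.0]
contact_force: [0.4, -0.2, -3.9]
width: 59.1
finger_force: 44.8
clock: 5.7
ee_pos: [468.8, -314.7, 115.3]
tool_rot: [0.815, 0.579, 0.0, 0.0]
contact_force: [0.7, 0.4, -4.0]
width: 59.0
finger_force: 44.8
```

```bash
python3 steer.py '0 0 0 0 0 1 55;0 0 0 0 0 1 55'|sed -n '2p;4p' 
python3 steer.py '0 0 0 0 0 1 55;0 0 0 0 0 1 55'|sed -n '2p;4p'
```

```text
ee_pos: [468.9, -314.7, 114.4]
contact_force: [0.2, -0.4, -2.4]
ee_pos: [469.0, -314.8, 114.4]
contact_force: [-6.0, 2.4, 18.2]
```

```bash
python3 steer.py '0 0 0 0 0 0 85;0 0 0 0 0 0 85;0 0 0 0 0 0 85;0 0 0 0 0 0 85'|sed -n '2,5p' 
python3 steer.py '0 0 0 0 0 -20 85;0 0 0 0 0 -50 85;0 0 0 0 0 -85 85;0 0 0 0 0 -120 85;0 0 0 0 0 -120 85'|sed -n '2,4p'
python3 - <<'E'
from h import *
cv2.imwrite("pics/s2.png",viewer.get_image("scene")[130:290,150:420].repeat(2,0).repeat(2,1))
E
python3 plan.py "474 -150 235 -11;500 0 235 0;600 11 235 0.5;661.5 11 240 1;661.5 11 185 1"
```

```text
ee_pos: [468.8, -314.7, 113.3]
tool_rot: [0.815, 0.579, 0.0, 0.0]
contact_force: [-0.6, 1.0, -1.5]
width: 84.8
ee_pos: [471.0, -315.7, 239.4]
tool_rot: [0.815, 0.579, 0.002, 0.004]
contact_force: [-0.4, 0.2, -0.1]
t 6.83 [ 470.12 -315.41  236.55] psi -19.3 q [ 0.78  0.44 -0.4   1.74  0.2   0.99 -0.03] F [ 0.34  0.53 -0.8 ] w 85.1 f 0.0
474 -150 235 -11 | rot [ 0.01  0.   -0.14] d [157.4 -50.9   1.1] len 165
500 0 235 0 | rot [ 0.    0.   -0.19] d [152.2  -3.1   0. ] len 152
600 11 235 0.5 | rot [ 0.    0.   -0.01] d [ 11. 100.   0.] len 101
661.5 11 240 1 | rot [ 0.    0.   -0.01] d [-0.5 61.5 -5. ] len 62
661.5 11 185 1 | rot [0. 0. 0.] d [ 0.  0. 55.] len 55
```

View pics/s2.png

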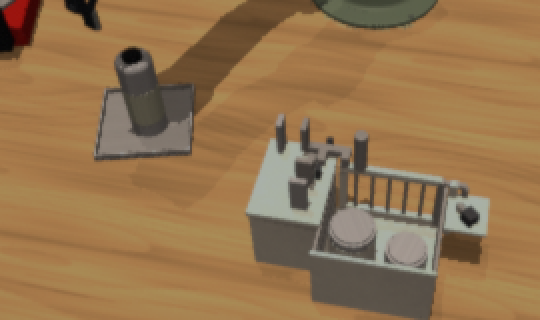

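The can stands upright on the tray (about (140,95) in the crop). Next I approach the keeper and take a wrist view of the catches.

```bash
python3 steer.py '0 0 -0.04 40 -12 0 85;0 0 -0.08 80 -24 0 85;0 0 -0.11 120 -37 0 85;0 0 -0.14 157 -51 0 85;0 0 -0.14 157 -51 0 85'|sed -n '2p;4p' 
python3 steer.py '0 0 -0.05 40 -1 -8 85;0 0 -0.1 80 -2 -16 85;0 0 -0.15 120 -3 -25 85;0 0 -0.19 152 -3 -25 85;0 0 -0.19 152 -3 -25 85'|sed -n '2p;4p' 
python3 steer.py '0 0 -0.01 3 40 0 85;0 0 -0.01 6 80 0 85;0 0 -0.02 9 120 0 85;0 0 -0.02 11 160 0 85;0 0 -0.02 11 160 0 85'|sed -n '2p;4p' 
python3 steer.py '0 0 0 0 0 0 85;0 0 0 0 0 0 85;0 0 0 0 0 0 85'|sed -n '2p;4p'
python3 - <<'E'
from h import *
s=robot.sense();pose=(s["ee_pos"],s["tool_rot"]);np.save("pose2.npy",np.r_[pose[0],pose[1]])
im=viewer.get_image("wrist");cv2.imwrite("pics/w2.png",im)
c,n=np.cos(.0167),np.sin(.0167)
def T(x,y,z):return np.array([582.51+c*x-n*y,129.79+n*x+c*y,z])
for q in((77,-120,185),(92,-120,185),(48,-120,185),(-14,-174,185),(-14,-130,185),(0,-50,195),(112,-191,125),(112,-86,125)):print(q,proj("wrist",T(*q),pose))
E
python3 plan.py "661.5 11 240 1;661.5 11 150 1"
```

```text
ee_pos: [472.3, -142.3, 233.1]
contact_force: [1.0, 2.2, 0.4]
ee_pos: [499.7, 6.5, 258.4]
contact_force: [-0.4, 0.9, -0.5]
ee_pos: [663.8, 10.3, 255.4]
contact_force: [0.5, -0.7, 0.8]
ee_pos: [658.3, 9.9, 258.1]
contact_force: [0.4, -0.5, 0.6]
(77, -120, 185) [321.99 206.57]
(92, -120, 185) [344.77 206.52]
(48, -120, 185) [277.96 206.67]
(-14, -174, 185) [193.22 278.5 ]
(-14, -130, 185) [185.71 220.93]
(0, -50, 195) [187.06  97.53]
(112, -191, 125) [360.57 258.21]
(112, -86, 125) [365.39 139.74]
t 8.38 [658.41   9.79 258.48] psi 0.8 q [ 0.23  0.6  -0.54  1.45  0.32  1.18 -0.34] F [ 0.44 -0.02  0.12] w 85.0 f 0.0
661.5 11 240 1 | rot [-0.  0. -0.] d [ 1.2  3.1 18.5] len 19
661.5 11 150 1 | rot [0. 0. 0.] d [ 0.  0. 90.] len 90
```

View pics/w2.png

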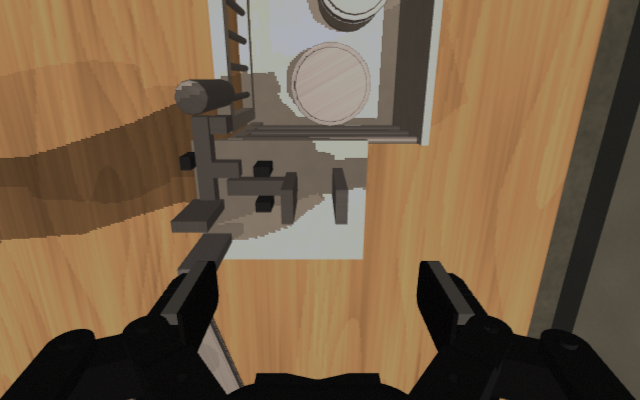

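The wrist view shows the post top at (191,97) and the keeper plates near (289,198) and (341,195). The features sit about 3 px right of the predictions, so I correct by about +2 mm in x and then descend.

```bash
python3 steer.py '0 0 0 0.5 5 10 85;0 0 0 0.5 5 40 85;0 0 0 0.5 5 70 85;0 0 0 0.5 5 95 85;0 0 0 0.5 5 110 85'|sed -n '2p;4p' 
python3 steer.py '0 0 0 0 0 0 85;0 0 0 0 0 0 85'|sed -n '2p;4p' 
python3 plan.py "663.5 10.5 150 1"
```

```text
ee_pos: [662.8, 10.2, 145.1]
contact_force: [-0.1, -0.2, -0.5]
ee_pos: [663.9, 10.6, 148.0]
contact_force: [-0.4, 0.6, 0.7]
t 8.97 [663.88  10.62 148.03] psi 0.8 q [ 0.21  0.72 -0.51  1.54  0.39  0.99 -0.39] F [-0.36  0.64  0.65] w 84.9 f 0.0
663.5 10.5 150 1 | rot [-0. -0. -0.] d [-0.1 -0.4 -2. ] len 2
```

```bash
python3 steer.py '0 0 0 0 0 -1 40;0 0 0 0 0 -1 34;0 0 0 0 0 -1 28;0 0 0 0 0 -1 22;0 0 0 0 0 -1 22' 40
python3 steer.py '0 0 0 0 0 -1 22;0 0 0 0 0 -1 22;0 0 0 0 0 -1 22;0 0 0 0 0 -1 22;0 0 0 0 0 -1 22'
```

```text
clock: 9.38
ee_pos: [663.7, 10.7, 150.0]
tool_rot: [0.702, 0.712, -0.0, -0.0]
contact_force: [-3.0, -0.1, 5.9]
width: 28.1
finger_force: 43.6
clock: 9.8
ee_pos: [663.7, 10.7, 150.1]
tool_rot: [0.702, 0.712, -0.0, -0.0]
contact_force: [-5.0, 0.9, -4.2]
width: 28.4
finger_force: 41.5
```

The keeper is squeezed fully in (the width matches the 30 mm face-to-face stop). Next: open, lift, turn and move to the bolt.

```bash
python3 steer.py '0 0 0 0 0 0 85;0 0 0 0 0 0 85;0 0 0 0 0 0 85;0 0 0 0 0 0 85'|sed -n '2p;4p;5p' 
python3 steer.py '0 0 0 0 0 -20 85;0 0 0 0 0 -50 85;0 0 0 0 0 -85 85;0 0 0 0 0 -110 85;0 0 0 0 0 -110 85'|sed -n '2p;4p' 
python3 steer.py '0 0 0.12 -10 -20 0 85;0 0 0.24 -20 -40 0 85;0 0 0.36 -30 -60 0 85;0 0 0.48 -40 -80 0 85;0 0 0.6 -40 -90 0 85'|sed -n '2p;4p' 
python3 steer.py '0 0 0.12 0 0 0 85;0 0 0.24 0 0 0 85;0 0 0.36 0 0 0 85;0 0 0.48 0 0 0 85;0 0 0.6 0 0 0 85'|sed -n '2p;4p' 
python3 steer.py '0 0 0.12 0 0 0 85;0 0 0.24 0 0 0 85;0 0 0.36 0 0 0 85;0 0 0.37 0 0 0 85;0 0 0.37 0 0 0 85'|sed -n '2p;4p' 
python3 plan.py "573 -30 258 -89;573 -30 148 -89"
```

```text
ee_pos: [664.7, 10.7, 150.7]
contact_force: [0.0, -0.7, -0.6]
width: 75.5
ee_pos: [666.3, 11.1, 266.2]
contact_force: [1.8, -0.2, -0.6]
ee_pos: [573.1, -33.0, 260.6]
contact_force: [0.5, -0.2, 0.3]
ee_pos: [575.0, -30.6, 260.6]
contact_force: [0.2, 0.9, 0.3]
ee_pos: [574.9, -30.4, 260.5]
contact_force: [0.1, -0.6, 0.0]
t 11.80 [574.89 -30.41 260.48] psi -89.0 q [ 0.11  0.42 -0.22  1.69  0.1   1.04 -1.7 ] F [ 0.06 -0.61  0.01] w 84.8 f 0.0
573 -30 258 -89 | rot [ 0. -0.  0.] d [-1.9 -0.4  2.5] len 3
573 -30 148 -89 | rot [0. 0. 0.] d [  0.   0. 110.] len 110
```

```bash
python3 steer.py '0 0 0 -2 0 10 85;0 0 0 -2 0 40 85;0 0 0 -2 0 70 85;0 0 0 -2 0 95 85;0 0 0 -2 0 111 85'|sed -n '2p;4p' 
python3 steer.py '0 0 0 0 0 0 85;0 0 0 0 0 0 85'|sed -n '2p;4p' 
python3 steer.py '0 0 0 0 0 0 40;0 0 0 0 0 0 34;0 0 0 0 0 0 28;0 0 0 0 0 0 22;0 0 0 0 0 0 22' 40
python3 steer.py '0 0 0 0 0 0 22;0 0 0 0 0 0 22;0 0 0 0 0 0 22;0 0 0 0 0 0 22;0 0 0 0 0 0 22'
```

```text
ee_pos: [571.3, -30.7, 146.2]
contact_force: [0.1, 0.6, 0.3]
ee_pos: [572.3, -30.6, 148.7]
contact_force: [1.0, 0.3, 0.3]
clock: 12.8
ee_pos: [573.3, -30.2, 150.2]
tool_rot: [1.0, 0.008, 0.001, -0.0]
contact_force: [-0.2, 8.8, 6.0]
width: 28.7
finger_force: 39.5
clock: 13.22
ee_pos: [573.3, -30.1, 150.3]
tool_rot: [1.0, 0.008, 0.001, -0.0]
contact_force: [-1.2, 4.7, 6.7]
width: 28.8
finger_force: 40.6
```

```bash
python3 steer.py '0 0 0 0 0 0 85;0 0 0 0 0 0 85;0 0 0 0 0 0 85;0 0 0 0 0 0 85'|sed -n '2p;4p;5p' 
python3 steer.py '0 0 0 0 0 -20 85;0 0 0 0 0 -50 85;0 0 0 0 0 -85 85;0 0 0 0 0 -110 85;0 0 0 0 0 -110 85'|sed -n '2p;4p' 
python3 steer.py '0 0 -0.12 2 -20 0 85;0 0 -0.24 4 -40 0 85;0 0 -0.36 8 -60 0 85;0 0 -0.48 12 -85 0 85;0 0 -0.6 12 -109 0 85'|sed -n '2p;4p' 
python3 steer.py '0 0 -0.12 0 0 0 85;0 0 -0.24 0 0 0 85;0 0 -0.36 0 0 0 85;0 0 -0.48 0 0 0 85;0 0 -0.6 0 0 0 85'|sed -n '2p;4p' 
python3 steer.py '0 0 -0.12 0 0 0 85;0 0 -0.24 0 0 0 85;0 0 -0.36 0 0 0 85;0 0 -0.37 0 0 0 85;0 0 -0.37 0 0 0 85'|sed -n '2p;4p' 
python3 plan.py "585 79.3 260 1;585 79.3 162 1"
python3 - <<'E'
from h import *
s=robot.sense();pose=(s["ee_pos"],s["tool_rot"])
im=viewer.get_image("wrist");cv2.imwrite("pics/w3.png",im)
print(proj("wrist",(585,79.3,195),pose))
E
```

```text
ee_pos: [572.7, -30.9, 149.4]
contact_force: [-0.2, -0.1, 0.2]
width: 75.8
ee_pos: [574.6, -30.7, 264.4]
contact_force: [0.6, 0.8, 0.5]
ee_pos: [583.5, 79.3, 259.3]
contact_force: [0.3, -0.1, 0.3]
ee_pos: [583.1, 78.4, 259.2]
contact_force: [-0.6, 0.4, -0.6]
ee_pos: [583.1, 78.2, 259.1]
contact_force: [0.2, -0.5, -0.1]
t 15.22 [583.1   78.23 259.14] psi 0.6 q [ 0.18  0.49 -0.59  1.65  0.3   1.1  -0.48] F [ 0.22 -0.47 -0.13] w 85.0 f 0.0
585 79.3 260 1 | rot [-0.   -0.   -0.01] d [ 1.   1.9 -0.9] len 2
585 79.3 162 1 | rot [0. 0. 0.] d [ 0.  0. 98.] len 98
[320.1  211.67]
```

View pics/w3.png

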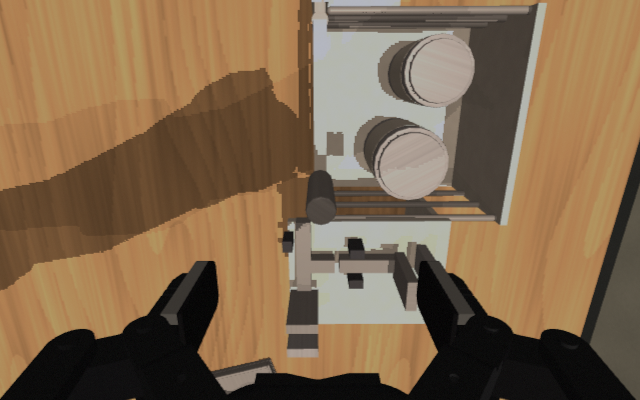

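The post top is at (320,208), on the tool axis, and the bolt plates are together. I'll descend and grip the post.

```bash
python3 steer.py '0 0 0 1 2 10 60;0 0 0 1 2 40 60;0 0 0 1 2 70 60;0 0 0 1 2 95 60;0 0 0 1 2 98 60'|sed -n '2p;4p' 
python3 steer.py '0 0 0 0 0 0 30;0 0 0 0 0 0 12;0 0 0 0 0 0 12;0 0 0 0 0 0 12;0 0 0 0 0 0 12' 70
python3 - <<'E'
import numpy as np
# arc: centre hinge, start post closed; relative displacement at gate angle a, world + cage yaw .0167
for a in np.arange(.15,1.81,.15):
    v=np.array([-120*np.sin(a),120*(1-np.cos(a))]);c,s=np.cos(.0167),np.sin(.0167)
    print(round(a,2),(np.array([[c,-s],[s,c]])@v).round(1)+[0,0])
E
python3 plan.py "585 79.3 162 1"
```

```text
ee_pos: [583.0, 79.2, 156.7]
contact_force: [0.1, -0.9, 0.2]
clock: 16.1
ee_pos: [585.7, 79.8, 163.1]
tool_rot: [0.702, 0.712, 0.001, 0.001]
contact_force: [-2.2, -0.6, 8.2]
width: 18.0
finger_force: 68.0
0.15 [-18.   1.]
0.3 [-35.5   4.8]
0.45 [-52.4  11.1]
0.6 [-68.1  19.8]
0.75 [-82.3  30.8]
0.9 [-94.7  43.8]
1.05 [-105.1   58.5]
1.2 [-113.1   74.6]
1.35 [-118.6   91.8]
1.5 [-121.5  109.5]
1.65 [-121.8  127.5]
1.8 [-119.3  145.3]
t 16.10 [585.7   79.82 163.07] psi 0.8 q [ 0.14  0.6  -0.55  1.74  0.38  0.91 -0.55] F [-2.23 -0.61  8.22] w 18.0 f 68.0
585 79.3 162 1 | rot [ 0. -0. -0.] d [-0.5 -0.7  1.1] len 1
```

```bash
python3 steer.py '0 0 0.03 0 -7 0 12;0 0 0.06 0.6 -14 0 12;0 0 0.09 1.5 -21 0 12;0 0 0.12 3 -28 0 12;0 0 0.15 5 -35.5 0 12'|sed -n '2p;4,6p' 
python3 plan.py "565 80 163 -3; 550 84.6 163 -7.6; 533 91 163 -12; 517 99.6 163 -16;503 110 163 -21"
```

```text
ee_pos: [550.7, 83.1, 163.0]
contact_force: [3.2, -5.7, 6.2]
width: 18.2
finger_force: 69.3
t 16.52 [550.69  83.1  163.01] psi -8.0 q [ 0.12  0.54 -0.52  1.83  0.35  0.86 -0.71] F [ 3.19 -5.74  6.17] w 18.2 f 69.3
565 80 163 -3 | rot [ 0.    0.   -0.09] d [-1.1 14.6  0.1] len 15
 550 84.6 163 -7.6 | rot [0.   0.   0.08] d [  3.8 -15.2   0. ] len 16
 533 91 163 -12 | rot [0.   0.   0.08] d [  4.1 -17.7   0. ] len 18
 517 99.6 163 -16 | rot [0.   0.   0.07] d [  5.1 -17.4   0. ] len 18
503 110 163 -21 | rot [0.   0.   0.09] d [  6.1 -16.3   0. ] len 17
```

```bash
python3 steer.py '0 0 0.03 1 -7 0 12;0 0 0.06 2.5 -14 0 12;0 0 0.08 4 -18 0 12;0 0 0.12 7 -27 0 12;0 0 0.15 10 -34.5 0 12'|sed -n '2p;4,6p' 
python3 plan.py "517.4 99.4 163 -16.6;503.2 110.4 163 -21; 490.8 123.4 163 -25; 480.4 138 163 -29"
```

```text
ee_pos: [518.1, 98.0, 163.0]
contact_force: [13.0, -7.2, -2.9]
width: 18.3
finger_force: 68.9
t 16.93 [518.05  98.04 163.05] psi -16.6 q [ 0.07  0.49 -0.5   1.91  0.32  0.81 -0.89] F [12.97 -7.17 -2.92] w 18.3 f 68.9
517.4 99.4 163 -16.6 | rot [ 0. -0. -0.] d [ 1.1 -1.   0. ] len 2
503.2 110.4 163 -21 | rot [0.   0.   0.08] d [  6.5 -16.8   0. ] len 18
 490.8 123.4 163 -25 | rot [0.   0.   0.07] d [  7.7 -16.2   0. ] len 18
 480.4 138 163 -29 | rot [0.   0.   0.07] d [  8.8 -15.6   0. ] len 18
```

```bash
python3 steer.py '0 0 0.03 3 -8 0 12;0 0 0.07 6.5 -17 0 12;0 0 0.1 11 -25 0 12;0 0 0.14 15.4 -32.4 0 12;0 0 0.14 15.4 -32.4 0 12' 90|sed -n '2p;4,6p' 
python3 plan.py "490.8 123.4 163 -25; 480.4 138 163 -29;472.4 154.2 163 -33"
```

```text
ee_pos: [489.7, 123.7, 163.0]
contact_force: [7.8, 11.7, 2.8]
width: 18.0
finger_force: 89.1
t 17.35 [489.74 123.7  163.  ] psi -24.5 q [-0.    0.46 -0.47  1.96  0.29  0.79 -1.07] F [ 7.81 11.72  2.76] w 18.0 f 89.1
490.8 123.4 163 -25 | rot [ 0.   -0.    0.01] d [0.2 1.1 0. ] len 1
 480.4 138 163 -29 | rot [0.   0.   0.07] d [  8.8 -15.6   0. ] len 18
472.4 154.2 163 -33 | rot [0.   0.   0.07] d [ 10.3 -14.9   0. ] len 18
```

```bash
python3 steer.py '0 0 0.03 4.3 -8 0 12;0 0 0.07 9 -15.5 0 12;0 0 0.1 14.5 -23 0 12;0 0 0.14 20.4 -29.5 0 12;0 0 0.14 20.4 -29.5 0 12'|sed -n '2p;4,6p' 
python3 plan.py "472.4 154.2 163 -32.5; 466.9 171.4 163 -37;464 189 163 -41; 463.7 207.1 163 -45;465 216 163 -47"
```

```text
ee_pos: [472.6, 154.7, 163.1]
contact_force: [8.0, -6.8, 11.3]
width: 17.7
finger_force: 91.1
t 17.77 [472.6  154.74 163.06] psi -32.6 q [-0.09  0.44 -0.45  1.98  0.27  0.77 -1.26] F [ 7.97 -6.83 11.35] w 17.7 f 91.1
472.4 154.2 163 -32.5 | rot [ 0. -0. -0.] d [-0.6  0.1  0.1] len 1
 466.9 171.4 163 -37 | rot [0.   0.   0.08] d [ 11.6 -13.9   0. ] len 18
464 189 163 -41 | rot [0.   0.   0.07] d [ 12.3 -12.9   0. ] len 18
 463.7 207.1 163 -45 | rot [0.   0.   0.07] d [ 13.5 -12.1   0. ] len 18
465 216 163 -47 | rot [0.   0.   0.04] d [ 7.2 -5.4  0. ] len 9
```

```bash
python3 steer.py '0 0 0.04 5.5 -7 0 12;0 0 0.07 11.5 -14 0 12;0 0 0.11 18 -20 0 12;0 0 0.14 24.8 -25.8 0 12;0 0 0.14 24.8 -25.8 0 12'|sed -n '2p;4,6p' 
python3 plan.py "464 189 163 -41; 463.7 207.1 163 -45;464.2 213 163 -46"
```

```text
ee_pos: [464.5, 189.9, 162.9]
contact_force: [4.6, 2.2, 4.8]
width: 17.4
finger_force: 90.9
t 18.18 [464.49 189.89 162.92] psi -40.5 q [-0.19  0.44 -0.42  1.97  0.25  0.77 -1.46] F [4.56 2.25 4.82] w 17.4 f 90.9
464 189 163 -41 | rot [ 0.   -0.    0.01] d [-1.   0.2 -0.1] len 1
 463.7 207.1 163 -45 | rot [0.   0.   0.07] d [ 13.5 -12.1   0. ] len 18
464.2 213 163 -46 | rot [0.   0.   0.02] d [ 4.5 -3.8  0. ] len 6
```

```bash
python3 steer.py '0 0 0.02 6 -6 0 12;0 0 0.04 12 -11 0 12;0 0 0.06 18 -15.5 0 12;0 0 0.06 18 -15.5 0 12;0 0 0.06 18 -15.5 0 12'|sed -n '2p;4,6p' 
python3 steer.py '0 0 0 0 0 0 12;0 0 0 0 0 0 12;0 0 0 0 0 0 12;0 0 0 0 0 0 12;0 0 0 0 0 0 12'|sed -n '2p;4,6p' 
python3 plan.py
python3 - <<'E'
from h import *
p=robot.sense()["ee_pos"];d=p[:2]-[585.5-2,199.6];print("gate",np.arctan2(-d[0],-d[1])-.0167,np.linalg.norm(d))
cv2.imwrite("pics/s4.png",viewer.get_image("scene")[110:310,150:470].repeat(2,0).repeat(2,1))
E
```

```text
ee_pos: [464.0, 211.9, 162.8]
contact_force: [0.6, -5.0, 12.3]
width: 17.6
finger_force: 91.8
ee_pos: [464.0, 211.6, 162.9]
contact_force: [1.0, -4.4, 10.2]
width: 17.6
finger_force: 91.7
t 19.02 [464.02 211.64 162.88] psi -43.9 q [-0.24  0.46 -0.4   1.95  0.25  0.78 -1.55] F [ 0.98 -4.37 10.23] w 17.6 f 91.7
gate 1.65449107407711 120.08897767462015
```

View pics/s4.png

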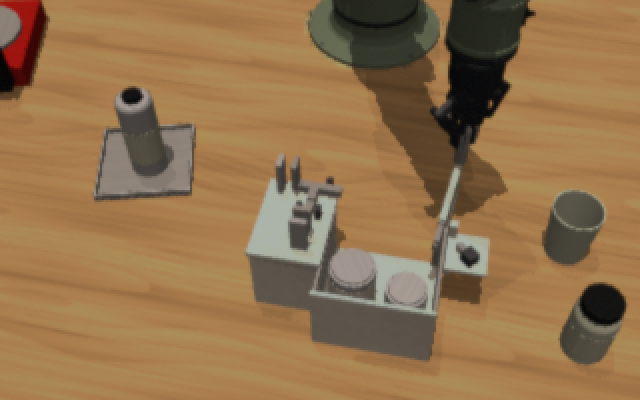

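The gate (line from (437,270) to (465,140)) stands open at about 1.65 rad with the gripper on its post. The can stands upright on the tray at (142,130), and the tins, cup and jar are where they were. I'm handing in.

```bash
python3 -c "
from rig import robot, viewer
print(robot.hand_in())"
```

```text
the job is handed in; nothing more can be done
None
```

The job is handed in: the can stands on the drip tray, the keeper and then the bolt were squeezed fully in, and the arm is holding the gate open by its post at about 1.65 rad; it took about 19 s.

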